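Fit the metering plate and hold the doser shutter open at the portion mark

TASK

Fit the rectangular metering plate into the shaped pocket on top of the jar doser: lower it in, do not drop it, and let go once it lies flat and square on the pocket floor. Then pull the doser's spring-return shutter out by its upright handle until its pointer stands beside the marker clip on the scale rail, and finish while still holding it there; if you let go it springs shut. Leave the jars, lids, spoon, funnel and the round blanking plate where they are.

Things in the scene. Friction and masses are not known exactly. Their poses are not given: they have to be found in the camera images.
- doser: Fixed stainless doser stand, base 170 (x) x 150 mm, two end walls, head 126 x 130 mm; top rim 122 x 96 mm, 138 mm above the table. Origin: centre of its underside, on the table. The shutter is pulled out along its own -y. A scale rail sticks out of the head towards -y, 10 mm wide at x = 48 to 58 mm, top 124 mm above the table, ending at y = -190 mm. Position and yaw vary.
- pocket (a point): Centre of the pocket's floor, 130 mm above the table, axes as the doser's. The pocket is an open-topped rectangle 94 mm along x by 68 mm along y, 8 mm deep (2 mm play round the plate on each side).
- plate: Loose rectangular grey plastic metering plate, 0.14 kg: 90 (x) x 64 (y) x 14 mm thick, a 14 x 40 mm slot near each end, and an upright grip lug in the middle of its top: 36 mm along x, 12 mm thick along y, 14 to 46 mm above the underside. Origin: centre of the underside. Its x goes along the pocket's x; half a turn makes no difference.
- blank: Round blanking plate, 88 mm across, 14 mm thick, same grip lug (36 x 12 mm, top at 46 mm); a bystander that looks similar but is not wanted. Origin at the centre of the underside.
- shutter: The spring-return shutter: flat steel tongue (50 mm wide) with an upright black handle slab, 40 mm along x, 12 mm thick along y (the pull direction), 45 mm tall. Origin: centre of the handle's foot, 123.5 mm above the table, axes as the doser's. When shut it is 113 mm from the doser's centre along -y, 65 mm from the 138 mm high rim block.
- pull_grip (a point): Centre of the handle, 27 mm above its foot (150.5 mm above the table): a place to grip it from above. The shutter slides 65 mm along the doser's -y, from shut to its end stop; the spring pulls it shut with about 3 N when shut, rising 1.5 N per cm (about 9 N at 40 mm), plus 0.5 N of friction.
- pointer (a point): Tip of the shutter's flat pointer bar, 46 mm to the doser's +x side of the handle's centre and level with the handle in y, beside the scale rail. Moves with the shutter.
- mark: Marker clip on the scale rail: dark steel block 16 mm (x) by 14 mm (y, along the rail) by 16 mm tall; origin at the centre of its underside, 124 mm above the table, axes as the doser's. Fixed, 30 to 48 mm further out (-y) than the pointer of the shut shutter; differs each time. The pointer is beside it when within the clip's 14 mm width.
- jar_under: open glass jar, 72 mm across, 80 mm tall, origin at the centre of its underside; a bystander, standing on the doser's base plate under the spout
- jar_a: open glass jar, 72 mm across, 80 mm tall, origin at the centre of its underside; a bystander, on the table
- jar_b: open glass jar, 72 mm across, 80 mm tall, origin at the centre of its underside; a bystander, on the table
- jar_c: open glass jar, 72 mm across, 80 mm tall, origin at the centre of its underside; a bystander, on the table
- lid_a: brass jar lid, 72 mm across, 10 mm high, origin at the centre of its underside; a bystander lying between the plates and the doser
- lid_b: brass jar lid, 72 mm across, 10 mm high, origin at the centre of its underside; a bystander
- spoon: spoon lying on the table; a bystander
- funnel: white plastic funnel, 110 mm across, 105 mm tall, standing mouth down; a bystander

How it is judged:
On the way:
1. the metering plate lies flat and square on the pocket floor and is let go, with the shutter still shut (horizontal distance between plate and pocket below 0.004 m and z of plate in the frame of pocket between -0.002 and 0.002 m and angle between the x axis of plate and the x axis of doser, either way round below 0.08 rad and angle between plate's own z axis and vertical below 0.03 rad and contact force between the fingers and plate below 0.1 N and y of shutter in the frame of doser above -0.119 m), for 0.2 s.
At the end, for the whole second after the job is handed in: The program ends while the fingers hold the handle (more than 2 N on it): the pointer stays within 7 mm of the clip's middle along the rail, still, and the plate lies untouched in the pocket, within 4 mm of its centre, 2 mm of its floor height, 0.08 rad square and 0.03 rad level (horizontal distance between plate and pocket below 0.004 m and z of plate in the frame of pocket between -0.002 and 0.002 m and angle between the x axis of plate and the x axis of doser, either way round below 0.08 rad and angle between plate's own z axis and vertical below 0.03 rad and y of pointer in the frame of mark between -0.007 and 0.007 m and contact force between the fingers and shutter above 2 N and linear speed of shutter below 0.01 m/s and contact force between each of shutter, the arm and plate below 0.1 N); the arm keeps its last pose, push and grip.
It fails at once if a bystander (jar, lid, spoon, funnel, round plate) is shifted by more than 20 mm (distance of any of jar_under, jar_a, jar_b, jar_c, lid_a, lid_b, blank, funnel, spoon from where it was at the start of the episode above 0.02 m).
It fails at once if a jar or the funnel is tipped (angle between any of jar_under, jar_a, jar_b, jar_c, funnel's own z axis and vertical above 0.3 rad).
It fails at once if the plate is dropped (falls free for more than about 13 mm) (linear speed of plate above 0.5 m/s and contact force between anything else and plate below 0.01 N).
It also fails if it takes over 51 s, if anything falls off the work surface, if the arm or the gripper's body presses on something with over 40 N, if the wrist force passes 120 N, or if a joint passes its speed limit or range.

ROBOT

A 6-joint arm with a two-finger parallel gripper is mounted at the origin on the work surface. World frame = base frame: x ahead of the robot, y to its left, z up, the work surface at z = 0. Lengths are in m, angles in rad, forces in N, time in s.
With the tool pointing down it reaches from about 0.25 to 0.775 m from the base axis. Payload 4 kg.
Tool frame: the origin (TCP) lies at the very end of the fingers, on their centre line; the grasp point (between the pads) lies 19 mm behind it; z points along the fingers, y is the line along which they close (so a half turn about z gives the same grasp; the last joint's range is limited). The gripper opens to 85 mm and grips with 20 to 120 N. Pads are 22 mm wide; open, the fingers measure 114 mm over their backs; the gripper's body (76 mm by 85 mm) begins 54 mm behind the grasp point. The pads swing forward as they close: fully open they stand 13 mm farther back than shut.
Start: joints at [1.106, 0.087, 1.371, -0, 1.684, -0.103], TCP at [0.195, 0.514, 0.231] pointing down, gripper open.
Joint ranges: [-3.1, 3.1], [-0.76, 2.03], [0.27, 2.55], [-1.08, 4.22], [0.17, 2.65], [-2.57, 2.57]. Speed limits (rad/s): [2.79, 2.79, 3.14, 3.14, 3.14, 3.14].

INTERFACE

Orientations are given as a 3x3 rotation matrix whose columns are the frame's x, y, z axes.
In Python, from workcell import monitor, vision, ctrl gives the robot as it stands. The module is installed in compiled form; this text tells all that it offers.
- The arm moves only by the tool servo_tool, never from a script. Its argument "targets" is a list of rows, each an object of numbers: "x", "y", "z": the shift along the tool's x, y, z in units of 40 mm (1.0 is 40 mm); "rx", "ry", "rz": the turn, a rotation vector about the tool's x, y, z in units of 4 degrees (1.0 is 4 degrees). In form: [{"x": .., "y": .., "z": .., "rx": .., "ry": .., "rz": ..}, ...]. A call has 1 to 8 rows; each row shifts and turns the commanded pose from where the row before left it, along the tool's axes as they then stand; what a row does not reach is not made up. A row lasts 1/10 s, in which the tool goes at most 50 mm and 8.59 degrees, less where a joint would pass 70% of its speed; a pose out of reach is approached as far as the arm can. A call with a number of a shift or a turn outside -1 to 1 is refused whole. A call with a gripper value outside its range is refused whole. "fingers" is the opening, from 0 (shut) to 1 (fully open), set as the call begins (left out, the last holds). The fingers move at their own pace and stop on an object; "newtons" is the grip in N (left out, the last holds). Time passes only in rows, so rows that do not move let the fingers close. It gives the time, the measured TCP pose, the force, the opening and the grip force at its end, in the units of the state.
- monitor.get_obs(): the state, without advancing time (a new reading comes with each control period).
- vision.snapshot(name): name is "scene" or "top" or "wrist"; returns a dict with "pixels" (384x512x3 uint8, blue, green, red), "depth" (384x512 float32, m along the optical axis (not along the pixel's ray), 0 where there is no reading), "intrinsics" (3x3 intrinsics, pixels), "view" (4x4, takes a point from world to camera coordinates); the wrist camera has in their place "T_tool_cam" (4x4, takes a point from camera to tool coordinates, whose origin is the TCP and whose axes are the flange's). Camera axes: x right, y down, z forward; pixel columns grow to the right and rows downward; lengths in m; the calibration is good to about 2 mm. A picture is of the moment at which its call begins: read the wrist's pose just before it.
- ctrl.close_job(): hands the job in; it is judged then, once.
Trained networks look in a picture, given as the dict that the camera call returned (one of the last four; its "shot" number tells which), for a name from the list of things; names that differ only in an ending like _2 or _b are one class to them, and where a whole thing is asked for, a point or a joint stands for the part that bears it (a point fixed in the world has none). Each returns a list of dicts, best first, with "conf" (0 to 1); they miss things now and then, are a little off and sometimes report something else, mostly with a low value. They report only what shows in the picture. A call takes as long as a camera call.
- vision.search_frame(picture, target): "at" ([x, y, z] in m, in the coordinates of the camera as it stood for that picture, good to about 4 mm: the middle of the surface that is visible of it).
- vision.outline_of(picture, target): "pixels" (384x512 bool, what is visible of it).
- vision.place_of(picture, target): "at" ([x, y, z] in m, in the coordinates of the camera as it stood for that picture, good to about 4 mm: a listed point, or the origin of a listed thing).
The state is a dict: "time": time; "joint_pos": joint angles; "qd": joint speeds; "tau": joint torques, N m; "ee_pos": TCP position; "eef_rot": TCP orientation; "wrist_force": force on the tool from outside, world axes, zero at the start; "ft_torque": the same for the moment, N m; "width": finger opening in m; "gripper_force": force on a finger pad.
Only numpy, scipy, OpenCV 4.12 (cv2) and the standard library are available. Lean on these libraries where they do the work, as an engineer would, in place of code of your own. Each camera call takes 0.05 s, during which the arm holds its last target. There are 200 camera calls.

## Working session

There is one attempt and no reset: what is moved stays moved. The work goes in short steps, Python scripts to look and compute and a tool call to move; the robot and the scene stay as the last step left them, time stands still between calls to the robot, and variables do not carry over. Pictures are saved under pics/ and viewed, at most 10 in all, crops included, and the job is handed in when it is done.

Besides the shell and the picture viewer there is one more tool, called after "Call:" as name([rows], argument=value, ...), one row to a line, values as JSON. servo_tool: Moves the arm, as the interface text tells. Its arguments: {"type":"object","properties":{"targets":{"type":"array"},"fingers":{"type":"number"},"newtons":{"type":"number"}},"required":["targets"]}

```bash
mkdir -p pics; cat > h.py <<'E'
import numpy as np, cv2
from workcell import monitor, vision, ctrl
def snap(n):
    o=monitor.get_obs(); p=vision.snapshot(n)
    if n=="wrist":
        T=np.eye(4);T[:3,:3]=np.array(o["eef_rot"]);T[:3,3]=o["ee_pos"]
        W=T@np.array(p["T_tool_cam"])
    else: W=np.linalg.inv(np.array(p["view"]))
    return p,W
def w(W,a): return (W@np.r_[a,1])[:3]
def cloud(p,W,m=None):
    d=p["depth"];K=np.array(p["intrinsics"]);v,u=np.nonzero((d>0) if m is None else (m&(d>0)))
    z=d[v,u];c=np.c_[(u-K[0,2])/K[0,0]*z,(v-K[1,2])/K[1,1]*z,z,np.ones_like(z)]
    return (c@W.T)[:,:3]
def rect(P):
    c,s,a=cv2.minAreaRect(P[:,:2].astype(np.float32));return np.round(c,4),np.round(s,4),round(a,2)
E
python3 - <<'E'
from h import *
np.set_printoptions(precision=4,suppress=True)
ims=[]
for n in ["top","scene"]:
    p,W=snap(n); ims.append(p["pixels"]); 
    cv2.imwrite(f"pics/{n}0.png",p["pixels"]); np.savez(n,d=p["depth"],K=p["intrinsics"],W=W)
    for t in ["doser","pocket","plate","blank","shutter","pull_grip","pointer","mark","jar_a","lid_a","funnel","spoon"]:
        r=vision.place_of(p,t)
        print(n,t,[(round(q["conf"],2),w(W,q["at"]).round(4).tolist()) for q in r[:4]])
print(monitor.get_obs())
E
```

```text
top doser [(0.81, [0.5099, 0.1881, 0.0002])]
top pocket [(0.71, [0.5081, 0.1833, 0.1335]), (0.49, [0.6326, -0.4574, -0.0006]), (0.2, [0.5694, 0.0874, 0.1265])]
top plate [(0.77, [0.4464, -0.2676, -0.0019])]
top blank [(0.61, [0.6188, -0.2428, 0.0005])]
top shutter [(0.83, [0.525, 0.0763, 0.1237])]
top pull_grip [(0.56, [0.5253, 0.0707, 0.154])]
top pointer [(0.63, [0.5713, 0.0865, 0.1281])]
top mark [(0.68, [0.4449, -0.2657, -0.0001]), (0.58, [0.5798, 0.0446, 0.1262])]
top jar_a [(0.91, [0.7898, -0.0326, -0.0019]), (0.83, [0.7903, -0.1926, -0.0006]), (0.8, [0.7228, -0.1192, -0.0013])]
top lid_a [(0.86, [0.7657, 0.0839, 0.0014]), (0.57, [0.5269, -0.1124, 0.0063])]
top funnel [(0.91, [0.6355, -0.4571, -0.0003])]
top spoon [(0.86, [0.5022, -0.41, 0.0017])]
scene doser [(0.61, [0.5081, 0.1876, 0.0006])]
scene pocket [(0.87, [0.5028, 0.1888, 0.1268])]
scene plate [(0.57, [0.4487, -0.2624, -0.0012])]
scene blank [(0.67, [0.6231, -0.2385, 0.0023]), (0.47, [0.5029, 0.1896, 0.1283]), (0.3, [0.7905, -0.0254, -0.0021]), (0.21, [0.6313, -0.4487, -0.0028])]
scene shutter [(0.72, [0.5251, 0.0772, 
[... 474 characters left out ...]
0.1107, 0.0006])]
scene funnel [(0.88, [0.6328, -0.4482, -0.0034]), (0.3, [0.5348, -0.1084, 0.0004])]
scene spoon [(0.96, [0.5044, -0.4113, -0.0011])]
{'time': 1.3, 'joint_pos': array([ 1.1059,  0.0872,  1.3707, -0.    ,  1.6836, -0.1031]), 'qd': array([ 0.0007,  0.0008,  0.0004, -0.0001,  0.0001, -0.0013]), 'tau': array([ -0.0005, -35.1729, -31.3451,  -0.0003,   0.0004,  -0.    ]), 'ee_pos': array([0.1947, 0.5144, 0.2313]), 'eef_rot': array([[-0.9353,  0.3539,  0.    ],
       [ 0.3539,  0.9353,  0.    ],
       [-0.    ,  0.    , -1.    ]]), 'wrist_force': array([-0.4941, -0.0195, -0.1619]), 'ft_torque': array([-0.0589, -0.0639, -0.0021]), 'gripper_force': 0.0, 'width': 0.0855551810539061}
```

```bash
python3 - <<'E'
from h import *
np.set_printoptions(precision=4,suppress=True)
for n in ["top","scene"]:
    f=np.load(n+".npz"); P=cloud({"depth":f["d"],"intrinsics":f["K"]},f["W"])
    def box(c,r,z0,z1): return P[(np.hypot(P[:,0]-c[0],P[:,1]-c[1])<r)&(P[:,2]>z0)&(P[:,2]<z1)]
    for nm,c,r,a,b in [("rim",(.509,.188),.1,.133,.142),("pfloor",(.508,.188),.06,.12,.133),("plate top",(.447,-.265),.07,.008,.018),("lug",(.447,-.265),.07,.04,.05),("blanklug",(.62,-.241),.07,.04,.05),("handle",(.525,.076),.04,.16,.175),("mark",(.582,.043),.025,.136,.145)]:
        Q=box(c,r,a,b)
        print(n,nm,len(Q), rect(Q) if len(Q)>4 else "", Q.mean(0) if len(Q) else "", np.median(Q[:,2]) if len(Q) else "")
E
```

```text
top rim 1000 (array([0.5056, 0.1876]), array([0.1224, 0.0979]), 9.76) [0.5054 0.1871 0.1378] 0.13785720747413965
top pfloor 1129 (array([0.5058, 0.1859]), array([0.0942, 0.1147]), 9.53) [0.5062 0.1834 0.1295] 0.1299855641167852
top plate top 508 (array([ 0.4465, -0.2658]), array([0.0646, 0.0898]), 41.7) [ 0.4467 -0.2655  0.0143] 0.0144584631056216
top lug 58 (array([ 0.4468, -0.2651]), array([0.0116, 0.0328]), 44.09) [ 0.4466 -0.2648  0.046 ] 0.046286776590619694
top blanklug 59 (array([ 0.6191, -0.2407]), array([0.012 , 0.0355]), 63.03) [ 0.619  -0.2407  0.0456] 0.04582619528760545
top handle 93 (array([0.5243, 0.0757]), array([0.0392, 0.0128]), 9.17) [0.525  0.075  0.1678] 0.16790052784024545
top mark 39 (array([0.5845, 0.0399]), array([0.0159, 0.0143]), 11.78) [0.5842 0.0397 0.1405] 0.1403238368422811
scene rim 641 (array([0.5061, 0.1891]), array([0.1274, 0.1005]), 10.04) [0.5115 0.1891 0.1367] 0.1368130677142565
scene pfloor 684 (array([0.5133, 0.1783]), array([0.1119, 0.0961]), 9.69) [0.5055 0.1836 0.1285] 0.12903434472119674
scene plate top 364 (array([ 0.4486, -0.2632]), array([0.0673, 0.0926]), 42.09) [ 0.4577 -0.2636  0.0122] 0.0122956466701587
scene lug 48 (array([ 0.4481, -0.2629]), array([0.0151, 0.0371]), 47.3) [ 0.4507 -0.264   0.0438] 0.043728506014871216
scene blanklug 60 (array([ 0.6218, -0.2395]), array([0.0134, 0.0358]), 67.43) [ 0.6226 -0.2384  0.0441] 0.044163794346266105
scene handle 76 (array([0.5264, 0.077 ]), array([0.0436, 0.0133]), 12.71) [0.53   0.0763 0.1656] 0.16617717222097877
scene mark 31 (array([0.5872, 0.0415]), array([0.0163, 0.0141]), 9.97) [0.5882 0.0413 0.1391] 0.1388548094772467
```

View pics/top0.png

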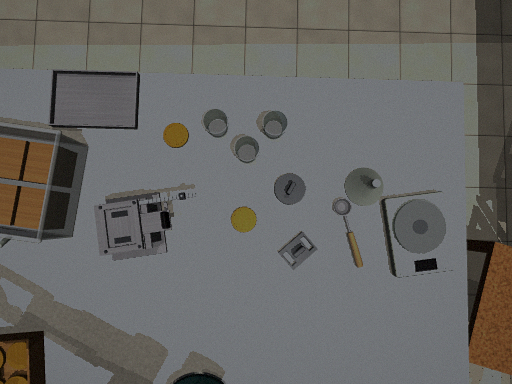

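View pics/scene0.png

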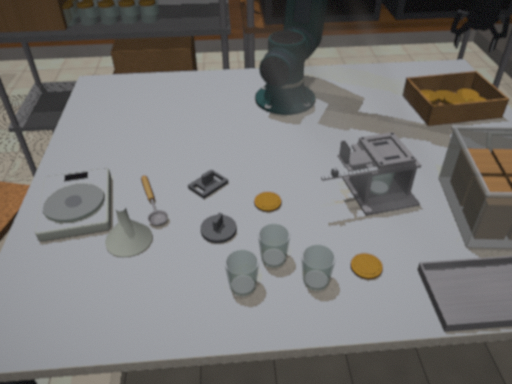

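Call:
servo_tool([
  {"x":-0.7,"y":-0.9},
  {"x":-0.7,"y":-0.9},
  {"x":-0.7,"y":-0.9},
  {"x":-0.7,"y":-0.9},
  {"x":-0.7,"y":-0.9},
  {"x":-0.7,"y":-0.9},
  {"x":-0.7,"y":-0.9},
  {"x":-0.7,"y":-0.9},
], fingers=1)

```text
validation failed for argument at $.ta...
```

Call:
servo_tool([
  {"x":-0.7,"y":-0.9},
  {"x":-0.7,"y":-0.9},
  {"x":-0.7,"y":-0.9},
  {"x":-0.7,"y":-0.9},
  {"x":-0.7,"y":-0.9},
  {"x":-0.7,"y":-0.9},
  {"x":-0.7,"y":-0.9},
  {"x":-0.7,"y":-0.9},
])

```text
validation failed for argument at $.ta...
```

Call:
servo_tool([
  {"x":-0.7,"y":-0.8},
  {"x":-0.7,"y":-0.8},
  {"rz":1},
  {"rz":1},
  {"rz":1},
  {"rz":1},
  {"rz":1},
  {"rz":1},
])

```text
validation failed for argument at $.ta...
```

Call:
servo_tool([
  {"rz":0.9},
  {},
  {},
])

```text
validation failed for argument at $.ta...
```

Call:
servo_tool([
  {"x":-0.7,"y":-0.9,"z":0,"rx":0,"ry":0,"rz":0},
  {"x":-0.7,"y":-0.9,"z":0,"rx":0,"ry":0,"rz":0},
  {"x":-0.7,"y":-0.9,"z":0,"rx":0,"ry":0,"rz":0},
  {"x":-0.7,"y":-0.9,"z":0,"rx":0,"ry":0,"rz":0},
  {"x":-0.7,"y":-0.9,"z":0,"rx":0,"ry":0,"rz":0},
  {"x":-0.7,"y":-0.9,"z":0,"rx":0,"ry":0,"rz":0},
  {"x":-0.7,"y":-0.9,"z":0,"rx":0,"ry":0,"rz":0},
  {"x":-0.7,"y":-0.9,"z":0,"rx":0,"ry":0,"rz":0},
], fingers=1)

```text
time: 2.1
ee_pos: [0.3023, 0.1641, 0.2316]
eef_rot: [[-0.936, 0.353, 0.002], [0.353, 0.936, 0.0], [-0.001, 0.001, -1.0]]
wrist_force: [1.6, -0.5, -1.1]
width: 0.085
gripper_force: 0.0
```

Call:
servo_tool([
  {"x":-0.7,"y":-0.9,"z":0,"rx":0,"ry":0,"rz":0},
  {"x":-0.7,"y":-0.9,"z":0,"rx":0,"ry":0,"rz":0},
  {"x":-0.7,"y":-0.9,"z":0,"rx":0,"ry":0,"rz":0},
  {"x":-0.7,"y":-0.9,"z":0,"rx":0,"ry":0,"rz":0},
  {"x":-0.7,"y":-0.9,"z":0,"rx":0,"ry":0,"rz":0},
  {"x":-0.7,"y":-0.9,"z":0,"rx":0,"ry":0,"rz":0},
  {"x":-0.7,"y":-0.9,"z":0,"rx":0,"ry":0,"rz":0},
  {"x":-0.7,"y":-0.9,"z":0,"rx":0,"ry":0,"rz":0},
])

```text
time: 2.9
ee_pos: [0.41, -0.1849, 0.2316]
eef_rot: [[-0.935, 0.355, 0.001], [0.355, 0.935, -0.0], [-0.001, 0.0, -1.0]]
wrist_force: [0.5, 0.6, 0.8]
width: 0.0854
gripper_force: 0.0
```

Call:
servo_tool([
  {"x":-0.8,"y":-0.8,"z":0,"rx":0,"ry":0,"rz":0},
  {"x":-0.8,"y":-0.8,"z":0,"rx":0,"ry":0,"rz":0},
  {"x":0,"y":0,"z":0,"rx":0,"ry":0,"rz":1},
  {"x":0,"y":0,"z":0,"rx":0,"ry":0,"rz":1},
  {"x":0,"y":0,"z":0,"rx":0,"ry":0,"rz":1},
  {"x":0,"y":0,"z":0,"rx":0,"ry":0,"rz":1},
  {"x":0,"y":0,"z":0,"rx":0,"ry":0,"rz":1},
  {"x":0,"y":0,"z":0,"rx":0,"ry":0,"rz":1},
])

```text
time: 3.7
ee_pos: [0.447, -0.2654, 0.2313]
eef_rot: [[-0.708, 0.706, 0.0], [0.706, 0.708, 0.0], [0.0, 0.0, -1.0]]
wrist_force: [0.7, -0.8, -0.1]
width: 0.0853
gripper_force: 0.0
```

Call:
servo_tool([
  {"x":0,"y":0,"z":0,"rx":0,"ry":0,"rz":0.9},
  {"x":0,"y":0,"z":0,"rx":0,"ry":0,"rz":0},
  {"x":0,"y":0,"z":0,"rx":0,"ry":0,"rz":0},
])

```text
time: 4.0
ee_pos: [0.447, -0.2654, 0.2313]
eef_rot: [[-0.666, 0.746, 0.0], [0.746, 0.666, 0.0], [-0.0, 0.0, -1.0]]
wrist_force: [0.5, 0.5, 0.7]
width: 0.0851
gripper_force: 0.0
```

```bash
python3 - <<'E'
from h import *
np.set_printoptions(precision=4,suppress=True)
p,W=snap("wrist"); cv2.imwrite("pics/w1.png",p["pixels"])
P=cloud(p,W)
for nm,a,b in [("top",.010,.018),("lug",.042,.05)]:
    Q=P[(np.hypot(P[:,0]-.4465,P[:,1]+.265)<.07)&(P[:,2]>a)&(P[:,2]<b)]
    print(nm,len(Q),rect(Q) if len(Q)>4 else "",Q.mean(0),np.median(Q[:,2]))
r=vision.place_of(p,"plate");print([(q["conf"],w(W,q["at"])) for q in r[:2]])
o=monitor.get_obs();print(o["ee_pos"],o["eef_rot"],o["joint_pos"],o["time"], p["T_tool_cam"])
E
```

```text
top 2380 (array([ 0.4457, -0.263 ]), array([0.064 , 0.0895]), 41.99) [ 0.4441 -0.2613  0.0142] 0.014196450119609905
lug 285 (array([ 0.4459, -0.2628]), array([0.0119, 0.0356]), 43.47) [ 0.4455 -0.2622  0.0457] 0.04585348026100161
[(0.61, array([ 0.4423, -0.2571, -0.0016]))]
[ 0.447  -0.2654  0.2313] [[-0.6655  0.7464  0.    ]
 [ 0.7464  0.6655  0.0001]
 [ 0.0001  0.0001 -1.    ]] [-0.6449  0.0199  1.4413  0.0001  1.6804 -1.3731] 4.1 [[-0.0008 -0.9558 -0.2939  0.0756]
 [ 1.     -0.0005 -0.001   0.0009]
 [ 0.0008 -0.2939  0.9558 -0.143 ]
 [ 0.      0.      0.      1.    ]]
```

View pics/w1.png

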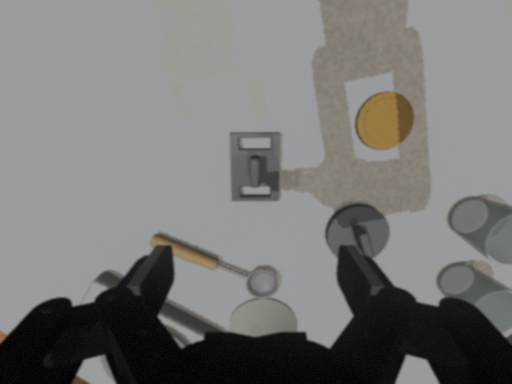

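Call:
servo_tool([
  {"x":0.05,"y":0,"z":1,"rx":0,"ry":0,"rz":0},
  {"x":0,"y":0,"z":1,"rx":0,"ry":0,"rz":0},
  {"x":0,"y":0,"z":1,"rx":0,"ry":0,"rz":0},
  {"x":0,"y":0,"z":1,"rx":0,"ry":0,"rz":0},
  {"x":0,"y":0,"z":0.8,"rx":0,"ry":0,"rz":0},
  {"x":0,"y":0,"z":0.52,"rx":0,"ry":0,"rz":0},
  {"x":0,"y":0,"z":0,"rx":0,"ry":0,"rz":0},
  {"x":0,"y":0,"z":0,"rx":0,"ry":0,"rz":0},
])

```text
time: 4.9
ee_pos: [0.4459, -0.264, 0.0188]
eef_rot: [[-0.665, 0.747, 0.0], [0.747, 0.665, 0.0], [0.0, 0.0, -1.0]]
wrist_force: [-0.1, 0.5, 0.3]
width: 0.0853
gripper_force: 0.0
```

Call:
servo_tool([
  {"x":0,"y":0,"z":0,"rx":0,"ry":0,"rz":0},
  {"x":0,"y":0,"z":0,"rx":0,"ry":0,"rz":0},
  {"x":0,"y":0,"z":0,"rx":0,"ry":0,"rz":0},
  {"x":0,"y":0,"z":0,"rx":0,"ry":0,"rz":0},
  {"x":0,"y":0,"z":0,"rx":0,"ry":0,"rz":0},
  {"x":0,"y":0,"z":0,"rx":0,"ry":0,"rz":0},
  {"x":0,"y":0,"z":0,"rx":0,"ry":0,"rz":0},
  {"x":0,"y":0,"z":0,"rx":0,"ry":0,"rz":0},
], fingers=0, newtons=40)

```text
time: 5.7
ee_pos: [0.446, -0.2641, 0.019]
eef_rot: [[-0.665, 0.747, 0.001], [0.747, 0.665, -0.0], [-0.001, 0.0, -1.0]]
wrist_force: [-0.8, 0.4, 2.9]
width: 0.0113
gripper_force: 39.7
```

Call:
servo_tool([
  {"x":0,"y":0,"z":-0.5,"rx":0,"ry":0,"rz":0},
  {"x":0,"y":0,"z":-0.9,"rx":0,"ry":0,"rz":-0.5},
  {"x":0,"y":0,"z":-0.9,"rx":0,"ry":0,"rz":-1},
  {"x":0,"y":0,"z":-0.9,"rx":0,"ry":0,"rz":-1},
  {"x":0,"y":0,"z":-0.9,"rx":0,"ry":0,"rz":-1},
  {"x":0,"y":0,"z":-0.9,"rx":0,"ry":0,"rz":-1},
  {"x":0,"y":0,"z":-0.9,"rx":0,"ry":0,"rz":-1},
  {"x":0,"y":0,"z":0,"rx":0,"ry":0,"rz":-1},
])

```text
time: 6.5
ee_pos: [0.4474, -0.2651, 0.2604]
eef_rot: [[-0.926, 0.377, 0.008], [0.377, 0.926, -0.006], [-0.01, -0.002, -1.0]]
wrist_force: [0.3, 0.2, -1.5]
width: 0.0114
gripper_force: 39.2
```

Call:
servo_tool([
  {"x":0,"y":0,"z":0,"rx":0,"ry":0,"rz":-1},
  {"x":0,"y":0,"z":0,"rx":0,"ry":0,"rz":-1},
  {"x":0,"y":0,"z":0,"rx":0,"ry":0,"rz":-1},
  {"x":0,"y":0,"z":0,"rx":0,"ry":0,"rz":-1},
  {"x":0,"y":0,"z":0,"rx":0,"ry":0,"rz":-1},
  {"x":0,"y":0,"z":0,"rx":0,"ry":0,"rz":-1},
  {"x":0,"y":0,"z":0,"rx":0,"ry":0,"rz":-1},
  {"x":0,"y":0,"z":0,"rx":0,"ry":0,"rz":-1},
])

```text
time: 7.3
ee_pos: [0.4453, -0.2635, 0.253]
eef_rot: [[-0.985, -0.171, -0.002], [-0.171, 0.985, 0.002], [0.002, 0.002, -1.0]]
wrist_force: [-0.2, -0.3, -1.4]
width: 0.0113
gripper_force: 39.1
```

Call:
servo_tool([
  {"x":-0.3,"y":0.8,"z":0,"rx":0,"ry":0,"rz":0},
  {"x":-0.3,"y":1,"z":0,"rx":0,"ry":0,"rz":0},
  {"x":-0.3,"y":1,"z":0,"rx":0,"ry":0,"rz":0},
  {"x":-0.3,"y":1,"z":0,"rx":0,"ry":0,"rz":0},
  {"x":-0.3,"y":1,"z":0,"rx":0,"ry":0,"rz":0},
  {"x":-0.3,"y":1,"z":0,"rx":0,"ry":0,"rz":0},
  {"x":-0.3,"y":1,"z":0,"rx":0,"ry":0,"rz":0},
  {"x":-0.3,"y":1,"z":0,"rx":0,"ry":0,"rz":0},
])

```text
time: 8.1
ee_pos: [0.4873, 0.0615, 0.2533]
eef_rot: [[-0.986, -0.168, -0.002], [-0.168, 0.986, 0.0], [0.002, 0.0, -1.0]]
wrist_force: [1.0, 0.7, -1.7]
width: 0.0114
gripper_force: 39.3
```

```bash
cat > m.py <<'E'
from h import *
np.set_printoptions(precision=4,suppress=True)
def yaw(): 
    o=monitor.get_obs();R=np.array(o["eef_rot"]);print("tcp",o["ee_pos"],"yawy",np.degrees(np.arctan2(R[1,1],R[0,1])),R[:,2],o["time"]);return o
def reg(P,nm,c,r,a,b):
    Q=P[(np.hypot(P[:,0]-c[0],P[:,1]-c[1])<r)&(P[:,2]>a)&(P[:,2]<b)]
    print(nm,len(Q),rect(Q) if len(Q)>4 else "",Q.mean(0) if len(Q) else "",np.median(Q[:,2]) if len(Q) else "")
    return Q
E
python3 - <<'E'
from m import *
o=yaw();c=o["ee_pos"]
for n in ["wrist","top"]:
    p,W=snap(n);P=cloud(p,W)
    cv2.imwrite(f"pics/{n}2.png",p["pixels"])
    reg(P,"rim",(.506,.188),.085,.1355,.142); reg(P,"floor",(.506,.188),.05,.126,.133)
    z=c[2]-.019; reg(P,"platetop",c,.065,z+.009,z+.02); reg(P,"handle",(.525,.076),.04,.16,.175);reg(P,"mark",(.584,.041),.02,.134,.145)
E
```

```text
tcp [0.4873 0.0615 0.2533] yawy 99.66979935449865 [-0.002   0.0001 -1.    ] 8.1
rim 5150 (array([0.5043, 0.19  ]), array([0.1223, 0.0972]), 9.71) [0.4971 0.1897 0.1382] 0.1382401674385004
floor 5270 (array([0.5071, 0.1836]), array([0.0931, 0.0833]), 9.84) [0.5039 0.1906 0.1304] 0.1303569360571505
platetop 7256 (array([0.4875, 0.0626]), array([0.0906, 0.0643]), 9.63) [0.4686 0.0594 0.2485] 0.24858466025712628
handle 0   
mark 0   
rim 326 (array([0.5467, 0.1942]), array([0.0396, 0.098 ]), 8.97) [0.5531 0.193  0.1383] 0.1381304208069964
floor 218 (array([0.541 , 0.1938]), array([0.0247, 0.0662]), 1.27) [0.5393 0.1934 0.1303] 0.13033542211741528
platetop 358 (array([0.4895, 0.062 ]), array([0.0899, 0.0547]), 9.97) [0.492  0.052  0.2482] 0.24826177001192218
handle 53 (array([0.5288, 0.0766]), array([0.0295, 0.0116]), 7.51) [0.5283 0.0761 0.1684] 0.16854145625032202
mark 36 (array([0.584 , 0.0401]), array([0.0151, 0.0141]), 7.43) [0.584  0.0396 0.14  ] 0.14031068807248515
```

View pics/wrist2.png

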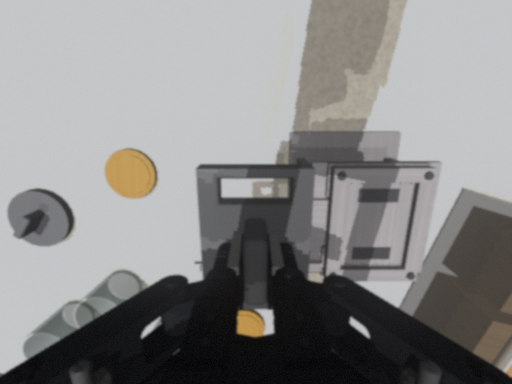

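Call:
servo_tool([
  {"x":-0.24,"y":0.77,"z":0,"rx":0,"ry":0,"rz":0},
  {"x":-0.24,"y":0.77,"z":0,"rx":0,"ry":0,"rz":0},
  {"x":-0.24,"y":0.77,"z":0,"rx":0,"ry":0,"rz":0},
  {"x":-0.24,"y":0.76,"z":0,"rx":0,"ry":0,"rz":0},
  {"x":0,"y":0,"z":0,"rx":0,"ry":0,"rz":0},
])

```text
time: 8.7
ee_pos: [0.5048, 0.1899, 0.2528]
eef_rot: [[-0.985, -0.172, -0.003], [-0.172, 0.985, 0.001], [0.003, 0.001, -1.0]]
wrist_force: [0.2, -0.2, -2.2]
width: 0.0113
gripper_force: 39.9
```

```bash
python3 - <<'E'
from m import *
f=np.load("top.npz"); P=cloud({"depth":f["d"],"intrinsics":f["K"]},f["W"])
Q=P[(P[:,0]>.4)&(P[:,0]<.75)&(P[:,1]>.26)&(P[:,1]<.5)&(P[:,2]>.03)]
for y in np.arange(.26,.5,.03):
    q=Q[(Q[:,1]>y)&(Q[:,1]<y+.03)]; print(round(y,2),len(q),q.min(0) if len(q) else "",q.max(0) if len(q) else "")
o=yaw();c=o["ee_pos"]
p,W=snap("wrist");P=cloud(p,W)
reg(P,"rim",(.506,.188),.085,.1355,.142); z=c[2]-.019; reg(P,"platetop",c,.065,z+.009,z+.02)
E
```

```text
0.26 1 [0.5548 0.2602 0.117 ] [0.5548 0.2602 0.117 ]
0.29 0  
0.32 1612 [0.5461 0.3275 0.0302] [0.7357 0.35   0.1752]
0.35 1673 [0.4661 0.35   0.03  ] [0.7398 0.3799 0.1751]
0.38 982 [0.4681 0.38   0.0452] [0.7416 0.41   0.1744]
0.41 1169 [0.472  0.41   0.0314] [0.7459 0.44   0.1735]
0.44 1261 [0.4679 0.4401 0.0302] [0.7499 0.47   0.1746]
0.47 1067 [0.4497 0.4701 0.0304] [0.7486 0.4999 0.1709]
tcp [0.5048 0.1899 0.2528] yawy 99.90039937728449 [-0.0028  0.001  -1.    ] 8.7
rim 2379 (array([0.4689, 0.1838]), array([0.0492, 0.0962]), 9.76) [0.4561 0.1816 0.1384] 0.1383582180381967
platetop 7247 (array([0.5049, 0.1909]), array([0.0907, 0.0645]), 9.99) [0.4862 0.1877 0.248 ] 0.24811277062712586
```

Call:
servo_tool([
  {"x":0.02,"y":-0.02,"z":0.7,"rx":0,"ry":0,"rz":0},
  {"x":0,"y":0,"z":0.7,"rx":0,"ry":0,"rz":0},
  {"x":0,"y":0,"z":0.6,"rx":0,"ry":0,"rz":0},
  {"x":0,"y":0,"z":0,"rx":0,"ry":0,"rz":0},
  {"x":0,"y":0,"z":0,"rx":0,"ry":0,"rz":0},
])

```text
time: 9.25
ee_pos: [0.5043, 0.1852, 0.1743]
eef_rot: [[-0.986, -0.167, -0.001], [-0.167, 0.986, -0.001], [0.001, -0.0, -1.0]]
wrist_force: [0.6, 0.0, -1.6]
width: 0.0112
gripper_force: 39.9
```

```bash
cat > al.py <<'E'
from m import *
o=yaw();c=o["ee_pos"];z=c[2]-.019
a=np.radians(9.7);X=np.array([np.cos(a),np.sin(a)]);Y=np.array([-X[1],X[0]])
for n in ["wrist","scene","top"]:
    p,W=snap(n);P=cloud(p,W)
    cv2.imwrite(f"pics/{n}_{o['time']:.1f}.png",p["pixels"])
    for nm,r,lo,hi in [("rim",.085,.1355,.1415),("plate",.06,z+.009,z+.02)]:
        if nm=="rim": Q=reg(P,n+nm,(.5045,.189),r,lo,hi)
        else: Q=reg(P,n+nm,c,r,lo,hi)
        if len(Q)<10: continue
        D=(Q[:,:2]-[.5045,.189]);print("   x ext",np.percentile(D@X,[.5,99.5]),"y ext",np.percentile(D@Y,[.5,99.5]))
    if n=="wrist": np.savez("wl",d=p["depth"],K=p["intrinsics"],W=W)
E
python3 al.py
```

```text
tcp [0.5043 0.1852 0.1743] yawy 99.59405259157643 [-0.0012 -0.0007 -1.    ] 9.25
wristrim 6908 (array([0.4974, 0.1886]), array([0.1079, 0.0967]), 9.68) [0.4738 0.1911 0.1384] 0.13832908602846394
   x ext [-0.0609  0.0439] y ext [-0.0471  0.0486]
wristplate 7232 (array([0.5046, 0.1862]), array([0.0907, 0.0644]), 9.49) [0.4857 0.1831 0.1695] 0.16957416147597762
   x ext [-0.0455  0.0432] y ext [-0.0345  0.0291]
scenerim 344 (array([0.5072, 0.1889]), array([0.1246, 0.0976]), 10.05) [0.5318 0.1784 0.1374] 0.13719757159704987
   x ext [-0.0586  0.0645] y ext [-0.0491  0.0479]
sceneplate 425 (array([0.508 , 0.1858]), array([0.0953, 0.0662]), 10.09) [0.5194 0.1813 0.1691] 0.16931134941290404
   x ext [-0.0439  0.0493] y ext [-0.0368  0.0284]
toprim 641 (array([0.5056, 0.1867]), array([0.1221, 0.0971]), 9.68) [0.5046 0.1731 0.1382] 0.13825008680779283
   x ext [-0.0601  0.0615] y ext [-0.0504  0.0454]
topplate 424 (array([0.5068, 0.1842]), array([0.0899, 0.0658]), 9.25) [0.5045 0.1771 0.1713] 0.17154425456428524
   x ext [-0.0434  0.046 ] y ext [-0.0373  0.0267]
```

Call:
servo_tool([
  {"x":-0.01,"y":0.08,"z":0.2,"rx":0,"ry":0,"rz":-0.04},
  {"x":0,"y":0,"z":0,"rx":0,"ry":0,"rz":0},
  {"x":0,"y":0,"z":0,"rx":0,"ry":0,"rz":0},
  {"x":0,"y":0,"z":0,"rx":0,"ry":0,"rz":0},
])

```text
time: 9.8
ee_pos: [0.5043, 0.1897, 0.1666]
eef_rot: [[-0.985, -0.171, 0.0], [-0.171, 0.985, 0.0], [-0.0, 0.0, -1.0]]
wrist_force: [-0.3, -0.6, -1.7]
width: 0.0113
gripper_force: 40.0
```

```bash
python3 al.py
```

```text
tcp [0.5043 0.1897 0.1666] yawy 99.84742818870326 [ 0.0002  0.0001 -1.    ] 9.8
wristrim 7850 (array([0.4952, 0.1882]), array([0.1032, 0.0965]), 9.92) [0.4761 0.1832 0.1384] 0.13832139756023187
   x ext [-0.0607  0.0401] y ext [-0.0471  0.0486]
wristplate 7247 (array([0.5046, 0.1908]), array([0.0907, 0.0646]), 9.94) [0.4857 0.1876 0.1618] 0.16186401456036373
   x ext [-0.0448  0.044 ] y ext [-0.0301  0.0335]
scenerim 313 (array([0.5079, 0.1891]), array([0.1258, 0.0972]), 10.21) [0.5342 0.1778 0.1375] 0.13741108590676698
   x ext [-0.0578  0.0649] y ext [-0.0491  0.0475]
sceneplate 397 (array([0.5068, 0.19  ]), array([0.0936, 0.0677]), 9.44) [0.5169 0.1855 0.1605] 0.16041420223173952
   x ext [-0.0431  0.0487] y ext [-0.0328  0.0329]
toprim 653 (array([0.5055, 0.187 ]), array([0.1219, 0.0972]), 9.84) [0.5064 0.1738 0.1384] 0.13825486135530085
   x ext [-0.0601  0.0615] y ext [-0.0504  0.0454]
topplate 404 (array([0.5056, 0.1879]), array([0.0899, 0.0648]), 9.52) [0.5038 0.1815 0.1616] 0.1616595765533912
   x ext [-0.0438  0.0456] y ext [-0.0336  0.0309]
```

Call:
servo_tool([
  {"x":-0.01,"y":-0.02,"z":0,"rx":0,"ry":0,"rz":0},
  {"x":0,"y":0,"z":0.05,"rx":0,"ry":0,"rz":0},
  {"x":0,"y":0,"z":0.06,"rx":0,"ry":0,"rz":0},
  {"x":0,"y":0,"z":0.06,"rx":0,"ry":0,"rz":0},
  {"x":0,"y":0,"z":0.06,"rx":0,"ry":0,"rz":0},
  {"x":0,"y":0,"z":0.05,"rx":0,"ry":0,"rz":0},
  {"x":0,"y":0,"z":0.05,"rx":0,"ry":0,"rz":0},
  {"x":0,"y":0,"z":0,"rx":0,"ry":0,"rz":0},
])

```text
time: 10.75
ee_pos: [0.5046, 0.1888, 0.1529]
eef_rot: [[-0.985, -0.171, -0.001], [-0.171, 0.985, -0.0], [0.001, 0.0, -1.0]]
wrist_force: [1.1, 0.3, -1.3]
width: 0.0107
gripper_force: 40.0
```

Call:
servo_tool([
  {"x":0,"y":0,"z":0.04,"rx":0,"ry":0,"rz":0},
  {"x":0,"y":0,"z":0.03,"rx":0,"ry":0,"rz":0},
  {"x":0,"y":0,"z":0.03,"rx":0,"ry":0,"rz":0},
  {"x":0,"y":0,"z":0,"rx":0,"ry":0,"rz":0},
])

```text
time: 11.15
ee_pos: [0.5048, 0.1889, 0.1491]
eef_rot: [[-0.985, -0.171, -0.0], [-0.171, 0.985, -0.0], [0.0, 0.0, -1.0]]
wrist_force: [0.1, -0.7, -2.1]
width: 0.011
gripper_force: 40.0
```

```bash
python3 al.py
```

```text
tcp [0.5048 0.1889 0.1491] yawy 99.83209311573408 [-0.0002 -0.     -1.    ] 11.15
wristrim 11306 (array([0.5045, 0.1897]), array([0.1225, 0.0966]), 9.53) [0.4776 0.185  0.1384] 0.13830713527631933
   x ext [-0.0608  0.0595] y ext [-0.0471  0.0485]
wristplate 7864 (array([0.5045, 0.1897]), array([0.1189, 0.095 ]), 9.9) [0.4856 0.1865 0.1439] 0.1442880276429952
   x ext [-0.0555  0.0447] y ext [-0.0433  0.0451]
scenerim 522 (array([0.5072, 0.189 ]), array([0.1263, 0.0988]), 9.7) [0.5249 0.1834 0.1377] 0.13751501045862347
   x ext [-0.0586  0.0641] y ext [-0.0494  0.0487]
sceneplate 394 (array([0.5041, 0.1864]), array([0.1098, 0.0928]), 8.0) [0.5174 0.1847 0.143 ] 0.1431247581674966
   x ext [-0.0455  0.0496] y ext [-0.048   0.0399]
toprim 720 (array([0.5056, 0.1869]), array([0.1221, 0.0967]), 9.75) [0.5055 0.1753 0.1383] 0.13823555953022892
   x ext [-0.0601  0.0613] y ext [-0.0504  0.0454]
topplate 503 (array([0.5051, 0.1825]), array([0.1169, 0.0915]), 2.69) [0.5044 0.1792 0.1433] 0.14366230286575465
   x ext [-0.0581  0.0581] y ext [-0.0485  0.0372]
```

Call:
servo_tool([
  {"x":0,"y":0,"z":0.02,"rx":0,"ry":0,"rz":0},
  {"x":0,"y":0,"z":0,"rx":0,"ry":0,"rz":0},
])

```text
time: 11.5
ee_pos: [0.5051, 0.1889, 0.149]
eef_rot: [[-0.985, -0.171, 0.001], [-0.171, 0.985, 0.0], [-0.001, 0.0, -1.0]]
wrist_force: [0.5, 0.4, -0.5]
width: 0.0114
gripper_force: 40.2
```

Call:
servo_tool([
  {"x":0,"y":0,"z":0,"rx":0,"ry":0,"rz":0},
  {"x":0,"y":0,"z":0,"rx":0,"ry":0,"rz":0},
  {"x":0,"y":0,"z":0,"rx":0,"ry":0,"rz":0},
  {"x":0,"y":0,"z":0,"rx":0,"ry":0,"rz":0},
  {"x":0,"y":0,"z":0,"rx":0,"ry":0,"rz":0},
], fingers=0.6)

```text
time: 12.0
ee_pos: [0.5049, 0.1889, 0.1486]
eef_rot: [[-0.985, -0.171, 0.0], [-0.171, 0.985, 0.0], [-0.0, 0.0, -1.0]]
wrist_force: [-0.4, -0.3, 0.1]
width: 0.0513
gripper_force: 0.0
```

Call:
servo_tool([
  {"x":0,"y":0,"z":-0.3,"rx":0,"ry":0,"rz":0},
  {"x":0,"y":0,"z":-0.6,"rx":0,"ry":0,"rz":0},
  {"x":0,"y":0,"z":-0.7,"rx":0,"ry":0,"rz":0},
  {"x":0,"y":0,"z":-0.4,"rx":0,"ry":0,"rz":0},
  {"x":0,"y":0,"z":0,"rx":0,"ry":0,"rz":0},
])

```text
time: 12.5
ee_pos: [0.5065, 0.1893, 0.233]
eef_rot: [[-0.985, -0.171, 0.008], [-0.171, 0.985, 0.002], [-0.008, 0.001, -1.0]]
wrist_force: [0.3, 0.2, 0.9]
width: 0.0514
gripper_force: 0.0
```

```bash
python3 - <<'E'
from m import *
yaw()
for n in ["wrist","top"]:
    p,W=snap(n);P=cloud(p,W);cv2.imwrite(f"pics/{n}rel.png",p["pixels"])
    reg(P,"rim",(.5045,.189),.085,.1355,.1405);Q=reg(P,"plate",(.5048,.189),.053,.1415,.147)
    A=np.c_[Q[:,:2]-Q[:,:2].mean(0),np.ones(len(Q))];print("tilt",np.linalg.lstsq(A,Q[:,2],rcond=None)[0])
    reg(P,"lug",(.505,.189),.03,.170,.182);reg(P,"handle",(.525,.076),.04,.16,.175);reg(P,"mark",(.584,.041),.02,.136,.145)
    for t in ["pointer","mark"]:
        print(t,[(round(q["conf"],2),w(W,q["at"])) for q in vision.place_of(p,t)[:2]])
E
```

```text
tcp [0.5065 0.1893 0.233 ] yawy 99.8314469010627 [ 0.0077  0.0021 -1.    ] 12.5
rim 6513 (array([0.5048, 0.19  ]), array([0.1221, 0.0963]), 9.75) [0.4962 0.1885 0.1383] 0.13828167797976154
plate 5099 (array([0.5049, 0.1901]), array([0.0899, 0.0641]), 9.8) [0.5019 0.1895 0.1442] 0.14420750339865485
tilt [-0.0021  0.0007  0.1442]
lug 692 (array([0.5045, 0.1902]), array([0.0357, 0.0116]), 9.43) [0.5035 0.1899 0.1756] 0.1758265555556713
handle 900 (array([0.5229, 0.079 ]), array([0.0394, 0.0123]), 10.38) [0.5215 0.0802 0.1671] 0.16801725273031412
mark 275 (array([0.5826, 0.0432]), array([0.0162, 0.0144]), 9.2) [0.5816 0.0439 0.14  ] 0.13997320924879295
pointer [(0.76, array([0.5665, 0.0905, 0.1228]))]
mark [(0.65, array([0.5793, 0.0416, 0.1242]))]
rim 765 (array([0.5056, 0.1872]), array([0.1223, 0.0972]), 10.01) [0.5052 0.18   0.138 ] 0.13800403265449757
plate 481 (array([0.5052, 0.1875]), array([0.0981, 0.0758]), 20.23) [0.5048 0.181  0.1441] 0.1441472707626288
tilt [0.0036 0.0004 0.1441]
lug 16 (array([0.4918, 0.1836]), array([0.0057, 0.011 ]), 27.56) [0.4921 0.1834 0.1745] 0.17446483403387397
handle 92 (array([0.5242, 0.0758]), array([0.0393, 0.0126]), 10.82) [0.5246 0.0749 0.1679] 0.16833595150591968
mark 39 (array([0.5848, 0.0397]), array([0.0154, 0.0139]), 13.75) [0.5844 0.0397 0.1407] 0.14066407177432527
pointer [(0.91, array([0.5685, 0.0854, 0.1281]))]
mark [(0.19, array([0.5048, 0.1844, 0.1325]))]
```

View pics/wristrel.png

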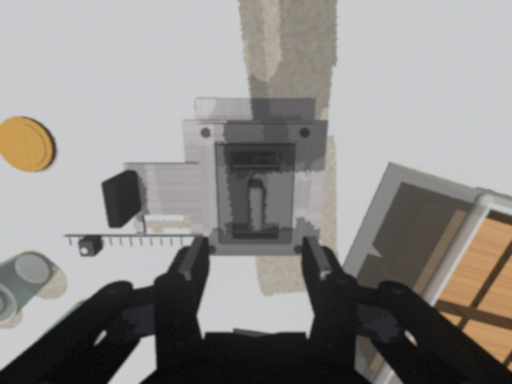

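Call:
servo_tool([
  {"x":0.02,"y":-0.95,"z":0,"rx":0,"ry":0,"rz":0},
  {"x":0.02,"y":-0.95,"z":0,"rx":0,"ry":0,"rz":0},
  {"x":0.02,"y":-0.92,"z":0,"rx":0,"ry":0,"rz":0},
  {"x":0,"y":0,"z":0.4,"rx":0,"ry":0,"rz":0},
  {"x":0,"y":0,"z":0,"rx":0,"ry":0,"rz":0},
  {"x":0,"y":0,"z":0,"rx":0,"ry":0,"rz":0},
])

```text
time: 13.4
ee_pos: [0.5212, 0.0775, 0.2115]
eef_rot: [[-0.985, -0.171, -0.002], [-0.171, 0.985, 0.0], [0.002, 0.001, -1.0]]
wrist_force: [-0.9, 0.2, -0.2]
width: 0.0511
gripper_force: 0.0
```

```bash
python3 - <<'E'
from m import *
o=yaw()
p,W=snap("wrist");P=cloud(p,W);cv2.imwrite(f"pics/wh.png",p["pixels"])
reg(P,"handle",(.5235,.0776),.04,.165,.172);reg(P,"mark",(.584,.041),.02,.138,.143)
np.savez("wh",d=p["depth"],K=p["intrinsics"],W=W)
E
```

```text
tcp [0.5212 0.0775 0.2115] yawy 99.83603306119102 [-0.0024  0.0003 -1.    ] 13.4
handle 827 (array([0.5232, 0.0786]), array([0.0399, 0.0115]), 9.32) [0.5221 0.0782 0.1683] 0.1684286168133458
mark 23 (array([0.5825, 0.0494]), array([0.0153, 0.0016]), 4.31) [0.5835 0.0493 0.1395] 0.13956171682096025
```

View pics/wh.png

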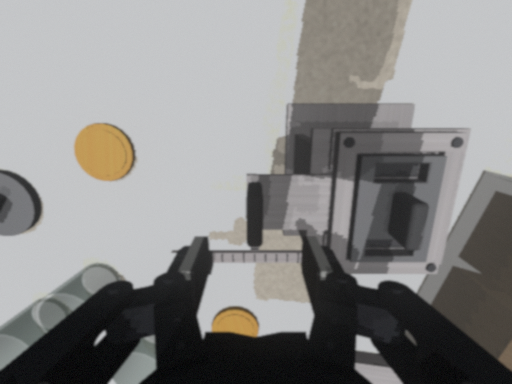

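Call:
servo_tool([
  {"x":-0.05,"y":0,"z":0.6,"rx":0,"ry":0,"rz":0},
  {"x":0,"y":0,"z":0.7,"rx":0,"ry":0,"rz":0},
  {"x":0,"y":0,"z":0.5,"rx":0,"ry":0,"rz":0},
  {"x":0,"y":0,"z":0.2,"rx":0,"ry":0,"rz":0},
  {"x":0,"y":0,"z":0,"rx":0,"ry":0,"rz":0},
  {"x":0,"y":0,"z":0,"rx":0,"ry":0,"rz":0},
])

```text
time: 14.05
ee_pos: [0.5245, 0.0781, 0.1339]
eef_rot: [[-0.985, -0.171, 0.002], [-0.171, 0.985, 0.0], [-0.002, -0.0, -1.0]]
wrist_force: [-0.8, -0.1, 0.4]
width: 0.0513
gripper_force: 0.0
```

Call:
servo_tool([
  {"x":0,"y":0,"z":0,"rx":0,"ry":0,"rz":0},
  {"x":0,"y":0,"z":0,"rx":0,"ry":0,"rz":0},
  {"x":0,"y":0,"z":0,"rx":0,"ry":0,"rz":0},
  {"x":0,"y":0,"z":0,"rx":0,"ry":0,"rz":0},
  {"x":0,"y":0,"z":0,"rx":0,"ry":0,"rz":0},
  {"x":0,"y":0,"z":0,"rx":0,"ry":0,"rz":0},
], fingers=0, newtons=60)

```text
time: 14.65
ee_pos: [0.5244, 0.0775, 0.1337]
eef_rot: [[-0.985, -0.171, 0.002], [-0.171, 0.985, -0.0], [-0.002, -0.001, -1.0]]
wrist_force: [-0.5, -0.9, 5.1]
width: 0.0113
gripper_force: 60.3
```

Call:
servo_tool([
  {"x":0,"y":-0.2,"z":0,"rx":0,"ry":0,"rz":0},
  {"x":0,"y":-0.25,"z":0,"rx":0,"ry":0,"rz":0},
  {"x":0,"y":-0.25,"z":0,"rx":0,"ry":0,"rz":0},
  {"x":0,"y":-0.2,"z":0,"rx":0,"ry":0,"rz":0},
  {"x":0,"y":-0.15,"z":0,"rx":0,"ry":0,"rz":0},
  {"x":0,"y":-0.08,"z":0,"rx":0,"ry":0,"rz":0},
  {"x":0,"y":0,"z":0,"rx":0,"ry":0,"rz":0},
  {"x":0,"y":0,"z":0,"rx":0,"ry":0,"rz":0},
])

```text
time: 15.45
ee_pos: [0.5315, 0.0361, 0.1338]
eef_rot: [[-0.985, -0.172, 0.001], [-0.172, 0.985, 0.006], [-0.002, 0.006, -1.0]]
wrist_force: [-3.0, 9.1, 6.9]
width: 0.0115
gripper_force: 60.3
```

```bash
python3 - <<'E'
from m import *
o=yaw();print(o["wrist_force"],o["gripper_force"])
Y=np.array([-np.sin(np.radians(9.75)),np.cos(np.radians(9.75))])
ims=[]
for n in ["top","scene","wrist"]:
    p,W=snap(n);P=cloud(p,W);
    cv2.imwrite(f"pics/{n}end.png",p["pixels"]);np.savez(n+"end",d=p["depth"],K=p["intrinsics"],W=W)
    reg(P,"rim",(.5045,.189),.085,.1355,.1405);reg(P,"plate",(.5048,.189),.053,.1415,.147)
    reg(P,"mark",(.584,.041),.016,.136,.145)
    for t in ["pointer","mark","pull_grip"]:
        print(n,t,[(round(q["conf"],2),w(W,q["at"]),((w(W,q["at"])[:2]-[.5045,.189])@Y).round(4)) for q in vision.place_of(p,t)[:2]])
    if n!="wrist": ims.append(p["pixels"])
a=cv2.resize(ims[0][170:270,100:220],None,fx=3,fy=3,interpolation=2);b=cv2.resize(ims[1][120:220,310:430],None,fx=3,fy=3,interpolation=2)
cv2.imwrite("pics/crop_end.png",np.hstack([a,b]))
E
```

```text
tcp [0.5315 0.0361 0.1338] yawy 99.90336734444163 [ 0.001   0.0058 -1.    ] 15.45
[-2.951   9.1031  6.9342] 60.332613587379456
rim 167 (array([0.4955, 0.1961]), array([0.1525, 0.0494]), 47.54) [0.4912 0.1848 0.138 ] 0.1380389189997947
plate 20 (array([0.4943, 0.1952]), array([0.1012, 0.0162]), 54.56) [0.4748 0.165  0.144 ] 0.1439123723892286
mark 0   
top pointer []
top mark []
top pull_grip []
rim 524 (array([0.5077, 0.1892]), array([0.1272, 0.0989]), 10.24) [0.5197 0.1872 0.1376] 0.13741486692357574
plate 317 (array([0.5076, 0.1889]), array([0.0945, 0.0665]), 8.79) [0.5147 0.186  0.1434] 0.14327485517682814
mark 31 (array([0.587 , 0.0413]), array([0.0155, 0.0149]), 4.08) [0.5879 0.0415 0.1392] 0.1390777595230953
scene pointer [(0.7, array([ 0.795 , -0.1891, -0.0024]), np.float64(-0.4218)), (0.65, array([0.579 , 0.0437, 0.1239]), np.float64(-0.1558))]
scene mark [(0.34, array([0.5054, 0.1917, 0.1314]), np.float64(0.0025))]
scene pull_grip [(0.84, array([0.5304, 0.0388, 0.1532]), np.float64(-0.1524))]
rim 7955 (array([0.5128, 0.1568]), array([0.1301, 0.0493]), 21.79) [0.508  0.1526 0.1382] 0.13829554700209698
plate 3858 (array([0.5097, 0.1698]), array([0.092 , 0.0267]), 11.44) [0.5156 0.1655 0.1441] 0.14420454758978163
mark 425 (array([0.5809, 0.0422]), array([0.0128, 0.0139]), 9.02) [0.5797 0.0419 0.1401] 0.14006724157912492
wrist pointer [(0.74, array([0.5028, 0.1861, 0.0018]), np.float64(-0.0025))]
wrist mark [(0.64, array([0.581 , 0.0436, 0.1245]), np.float64(-0.1563)), (0.49, array([ 0.7905, -0.1869, -0.0028]), np.float64(-0.4189))]
wrist pull_grip [(0.8, array([0.5279, 0.0397, 0.1494]), np.float64(-0.1511)), (0.5, array([ 0.7199, -0.1163,  0.0016]), np.float64(-0.3374))]
```

View pics/crop_end.png

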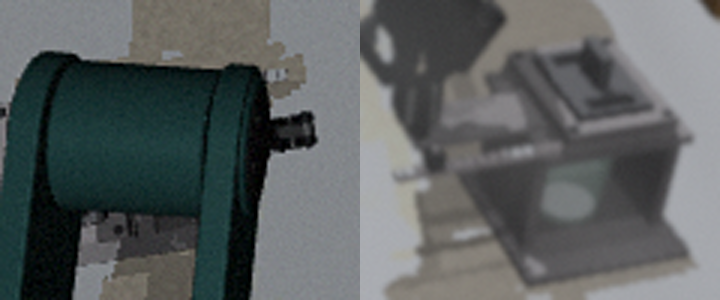

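Call:
servo_tool([
  {"x":0,"y":-0.04,"z":0,"rx":0,"ry":0,"rz":0},
  {"x":0,"y":-0.04,"z":0,"rx":0,"ry":0,"rz":0},
  {"x":0,"y":0,"z":0,"rx":0,"ry":0,"rz":0},
  {"x":0,"y":0,"z":0,"rx":0,"ry":0,"rz":0},
  {"x":0,"y":0,"z":0,"rx":0,"ry":0,"rz":0},
  {"x":0,"y":0,"z":0,"rx":0,"ry":0,"rz":0},
])

```text
time: 16.65
ee_pos: [0.532, 0.0333, 0.1338]
eef_rot: [[-0.985, -0.172, 0.001], [-0.172, 0.985, 0.006], [-0.002, 0.006, -1.0]]
wrist_force: [-2.3, 8.5, 6.0]
width: 0.0111
gripper_force: 60.3
```

```bash
python3 - <<'E'
from m import *
o=yaw();print(o["wrist_force"],o["gripper_force"],o["width"])
Y=np.array([-np.sin(np.radians(9.75)),np.cos(np.radians(9.75))])
print("tcp y in doser",(np.array(o["ee_pos"])[:2]-[.5047,.189])@Y)
p,W=snap("wrist");P=cloud(p,W);
reg(P,"mark",(.582,.042),.016,.136,.145);reg(P,"handletop",(.532,.034),.03,.165,.172)
a=p["pixels"]; cv2.imwrite("pics/we.png",cv2.resize(a,None,fx=1.5,fy=1.5))
p,W=snap("scene");P=cloud(p,W)
for t in ["pointer","mark","pull_grip"]: print(t,[(round(q["conf"],2),w(W,q["at"])) for q in vision.place_of(p,t)[:3]])
reg(P,"plate",(.5048,.189),.053,.1415,.147)
E
```

```text
tcp [0.532  0.0333 0.1338] yawy 99.92403756570687 [ 0.001   0.0061 -1.    ] 16.65
[-2.3387  8.5397  5.9534] 60.334954261779785 0.011093287862324332
tcp y in doser -0.15806106539472972
mark 425 (array([0.5806, 0.0421]), array([0.012 , 0.0139]), 10.16) [0.5798 0.0419 0.1403] 0.14019047930235992
handletop 2576 (array([0.5301, 0.0343]), array([0.0344, 0.0341]), 53.55) [0.5286 0.0335 0.1687] 0.1685857940244397
pointer [(0.71, array([0.5774, 0.0431, 0.1237])), (0.48, array([ 0.6239, -0.2382,  0.0015])), (0.35, array([ 0.7223, -0.1142,  0.0009]))]
mark [(0.43, array([0.5857, 0.0448, 0.1246]))]
pull_grip [(0.55, array([0.5852, 0.0439, 0.1236]))]
plate 315 (array([0.5072, 0.1894]), array([0.0941, 0.0653]), 9.19) [0.5138 0.1861 0.1434] 0.14327346228895443
```

View pics/we.png

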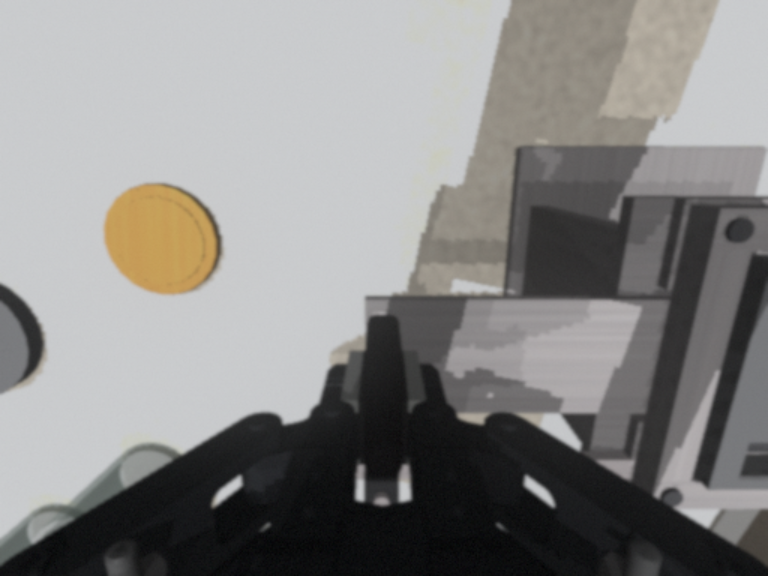

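```bash
python3 -c "
from workcell import ctrl;print(ctrl.close_job())"
```

```text
the job is handed in; nothing more can be done
None
```

The metering plate lies flat and square in the pocket, and the gripper is still holding the shutter out with its pointer about 0.5 mm from the clip's middle by camera measurement; the job is handed in, with no verdict returned.

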